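# Candle the amber crystal

## Task

Take the lit inspection lamp from the bench and, holding it level with the end of its light rod about 2 cm from the glass, point it straight at the middle of the amber crystal and keep it steady there for two seconds. Then put the lamp away in its bench rest, the light rod through the eyelet and the barrel lying down in both forks. Do not touch any ampoule with the lamp, and leave them all standing where they are.

Things in the scene. Friction and masses are not known exactly. Their poses are not given: they have to be found in the camera images.
- lamp: Lit cordless inspection lamp, 0.16 kg, lying on the bench. Along its +x: flat-sided black barrel 26 mm square with yellow tail cap (x -90 to +59 mm), alloy collar tapering from 24 to 17 mm diameter (to +75), stiff pale quartz light rod, 8 mm diameter (to +125). Origin: underside of the barrel, within 20 mm of the mass centre; the lamp's axis is 13 mm above. z up, through the grey switch.
- lamp_tip (a point): Centre of the free, lit end of the light rod, on the lamp's axis, 125 mm ahead of the lamp's origin. Its x axis is the direction in which the lamp shines.
- lamp_tail (a point): Centre of the yellow tail end of the barrel, on the lamp's axis, 90 mm behind the lamp's origin.
- amber: Sealed clear quartz ampoule standing loose on the bench, 40 mm diameter, 212 mm tall, pointed top, 0.42 kg. In it an amber (orange) crystal, 33 mm diameter, 8 to 118 mm above the foot: the only orange one. Origin: centre of the foot. It stands in a loose row with three like it, pale inside, in any order.
- amber_middle (a point): Middle of the amber crystal, on the ampoule's axis 63 mm above its foot (20 mm inside the outer face of the glass).
- pale_a: Ampoule like the amber one, same size, with a pale grey-white crystal. Origin: centre of the foot.
- pale_b: Ampoule, same size, with a pale blue-grey crystal. Origin: centre of the foot.
- pale_c: Ampoule, same size, with a pale green-grey crystal. Origin: centre of the foot.
- rest: Fixed bench rest: blue base 225 x 80 x 10 mm, two aluminium forks at x = -76 and +45 mm (12 mm thick along x), an eyelet at the +x end. Origin: underside of the base, between the forks. Fork floors are 59 mm above the bench, 31 mm wide; the 18 mm high walls flare to about 40 mm. A lamp at home points along the rest's +x, its axis 72 mm above the bench.
- rest_eye (a point): Centre of the far (+x) face of the white-lined eyelet, 99 mm ahead of the rest's origin, 72 mm above the bench. The eyelet is a ring 25 mm outside with a round bore 14 mm in diameter and 10 mm long, along the rest's x; its near face is 10 mm before this point.
- rest_home (a point): Where the lamp's origin lies at home: between the forks on the level of their floors, 59 mm above the bench. The rod end is then 26 mm beyond rest_eye; 14 mm further on the collar would meet the eyelet.
There are look-alikes about, which are no part of the job. There is more than one size of the lamp; the one meant has the size given above. Leave any purple look-alike of the amber alone.

How it is judged (in metres and radians):
On the way:
1. gripped, still and level (10 degrees), the lamp points within 8 mm sideways and 12 mm up or down of the amber crystal's middle, rod end 8 to 38 mm off the glass, for 1.5 s (contact force between the fingers and lamp above 1 N and x of amber_middle in the frame of lamp_tip between 0.028 and 0.058 m and y of amber_middle in the frame of lamp_tip between -0.008 and 0.008 m and z of amber_middle in the frame of lamp_tip between -0.012 and 0.012 m and angle between lamp_tip's own x axis and vertical between 1.38 and 1.76 rad and linear speed of lamp below 0.02 m/s and angular speed of lamp below 0.15 rad/s), for 1.5 s.
At the end, for the whole second after the job is handed in: Lamp still in its rest: rod through the eyelet, its end 10 to 42 mm past the far face, within 8 mm sideways and 5 mm in height of the bore's axis; tail within 8 mm sideways and 4 mm in height of home. All ampoules upright within 10 mm of their start (x of lamp_tip in the frame of rest_eye between 0.01 and 0.042 m and y of lamp_tip in the frame of rest_eye between -0.008 and 0.008 m and z of lamp_tip in the frame of rest_eye between -0.005 and 0.005 m and y of lamp_tail in the frame of rest_home between -0.008 and 0.008 m and z of lamp_tail in the frame of rest_home between 0.009 and 0.017 m and linear speed of lamp below 0.02 m/s and distance of each of amber, pale_a, pale_b, pale_c from where it was at the start of the episode below 0.01 m and angle between each of amber, pale_a, pale_b, pale_c's own z axis and vertical below 0.1 rad); the robot touches nothing.
It fails at once if the lamp touches an ampoule (contact force between lamp and amber above 0.5 N or contact force between lamp and pale_a above 0.5 N or contact force between lamp and pale_b above 0.5 N or contact force between lamp and pale_c above 0.5 N).
It fails at once if an ampoule is shifted by more than 15 mm or tips by more than 15 degrees (distance of any of amber, pale_a, pale_b, pale_c from where it was at the start of the episode above 0.015 m or angle between any of amber, pale_a, pale_b, pale_c's own z axis and vertical above 0.26 rad).
It also fails if it takes over 67 s, if anything falls off the work surface, if the arm or the gripper's body presses on something with over 40 N, if the wrist force passes 120 N, or if a joint passes its speed limit or range.

## Robot

A 6-joint arm with a two-finger parallel gripper is mounted at the origin on the work surface. World frame = base frame: x ahead of the robot, y to its left, z up, the work surface at z = 0. Lengths are in mm, angles in rad, forces in N, time in s.
With the tool pointing down it reaches from about 275 to 1000 mm from the base axis. Payload 8.4 kg.
Tool frame: the origin (TCP) lies at the very end of the fingers, on their centre line; the grasp point (between the pads) lies 19 mm behind it; z points along the fingers, y is the line along which they close (so a half turn about z gives the same grasp; the last joint's range is limited). The gripper opens to 85 mm and grips with 20 to 120 N. Pads are 22 mm wide; open, the fingers measure 114 mm over their backs; the gripper's body (76 mm by 85 mm) begins 54 mm behind the grasp point. The pads swing forward as they close: fully open they stand 13 mm farther back than shut.
Start: joints at [-0.002, 0.353, 1.633, -0, 1.155, -0.002], TCP at [625.002, -0, 231.281] pointing down, gripper open.
Joint ranges: [-2.63, 2.63], [-0.92, 2.1], [0.06, 2.66], [-1.3, 4.44], [0, 2.69], [-3.02, 3.02]. Speed limits (rad/s): [2.22, 2.22, 2.79, 3.14, 3.14, 3.14].

## Interface

Orientations are given as [roll, pitch, yaw] about the fixed x, y, z axes, in that order (R = Rz(yaw) Ry(pitch) Rx(roll)).
In Python, from rig import telemetry, imaging, r gives the robot as it stands. The module is installed in compiled form; this text tells all that it offers.
- The arm moves only by the tool step_arm, never from a script. Its argument "moves" is a list of rows, each a list of 3 entries, a list of its own where there are three numbers: the turn, a rotation vector about the tool's x, y, z scaled (see below), then the shift along the tool's x, y, z scaled (see below), then the opening, from -1 (shut) to 1 (fully open). A call has 1 to 8 rows; each row is the pose to reach, as a shift and turn from the pose commanded when the call began, along the tool's axes at that moment; what a row does not reach only later rows make up. The controller multiplies each number of a shift by 200 mm and each number of a turn by 45 degrees. A row lasts 1/10 s, in which the tool goes at most 50 mm and 8.59 degrees, less where a joint would pass 70% of its speed; a pose out of reach is approached as far as the arm can. A call with a number of a shift or a turn outside -1 to 1 is refused whole. A call with a gripper value outside its range is refused whole. The fingers move at their own pace and stop on an object; "squeeze" is the grip in N (left out, the last holds). Time passes only in rows, so rows that repeat a pose let the fingers close. It gives the time, the measured TCP pose, the force, the opening and the grip force at its end, in the units of the state.
- telemetry.sense(): the state, without advancing time (a new reading comes with each control period).
- imaging.grab_frame(name): name is "scene" or "side" or "wrist"; returns the picture (420x560x3 uint8, red, green, blue); there is no depth.
- imaging.calibration(name): a dict with "fx", "fy", "cx", "cy" (pixels), "dist_coeffs" ([k1, k2, p1, p2, k3] as OpenCV has them; the pictures are not rectified), "cam_to_world" (4x4, takes a point from camera to world coordinates). Camera axes: x right, y up, looking along -z (the intrinsics and any distortion apply to the point x, -y, -z); pixel columns grow to the right and rows downward; lengths in mm; the calibration is good to about 2 mm. A picture is of the moment at which its call begins: read the wrist's pose just before it. calibration takes no time and is no camera call; for the wrist camera it gives the pose at the moment of the call.
- r.sign_off(): hands the job in; it is judged then, once.
Trained networks look in the newest picture that a camera, given by its name, has taken for a name from the list of things; names that differ only in an ending like _2 or _b are one class to them, and where a whole thing is asked for, a point or a joint stands for the part that bears it (a point fixed in the world has none). Each returns a list of dicts, best first, with "conf" (0 to 1); they miss things now and then, are a little off and sometimes report something else, mostly with a low value. They report only what shows in the picture. A call takes as long as a camera call. They do not tell look-alikes from the thing itself.
- imaging.recognise(camera, name): "extent" ([left, top, width, height] in pixels, round what is visible of it).
- imaging.mark_of(camera, name): "xy" ([column, row] in pixels: a listed point, or the origin of a listed thing).
The state is a dict: "clock": time; "qpos": joint angles; "qvel": joint speeds; "joint_efforts": joint torques, N m; "eef_pos": TCP position; "tcp_rot": TCP orientation; "contact_force": force on the tool from outside, world axes, zero at the start; "wrist_torque": the same for the moment, N m; "opening": opening from 0.0 (shut) to 1.0 (fully open); "grasp_force": force on a finger pad.
Only numpy, scipy, OpenCV 4.12 (cv2) and the standard library are available. Lean on these libraries where they do the work, as an engineer would, in place of code of your own. Each camera call takes 0.05 s, during which the arm holds its last target. There are 200 camera calls.

## Working session

There is one attempt and no reset: what is moved stays moved. The work goes in short steps, Python scripts to look and compute and a tool call to move; the robot and the scene stay as the last step left them, time stands still between calls to the robot, and variables do not carry over. Pictures are saved under pics/ and viewed, at most 10 in all, crops included, and the job is handed in when it is done.

Besides the shell and the picture viewer there is one more tool, called after ">>>" as name(argument=value, ...), one argument or row to a line, values as JSON. step_arm: Moves the arm, as the interface text tells. Its arguments: {"type":"object","properties":{"moves":{"type":"array"},"squeeze":{"type":"number"}},"required":["moves"]}

```bash
mkdir -p pics
cat > h.py <<'E'
import numpy as np, cv2
from rig import telemetry, imaging, r
def grab(n,f):
    im=imaging.grab_frame(n); cv2.imwrite(f'pics/{f}.png',im[:,:,::-1]); return im
def ray(n,uv,c=None):
    c=c or imaging.calibration(n); K=np.array([[c['fx'],0,c['cx']],[0,c['fy'],c['cy']],[0,0,1.]])
    p=cv2.undistortPoints(np.array([[uv]],float),K,np.array(c['dist_coeffs'],float))[0,0]
    T=np.array(c['cam_to_world']); d=T[:3,:3]@np.array([p[0],-p[1],-1]); return T[:3,3],d/np.linalg.norm(d)
def onz(n,uv,z,c=None):
    o,d=ray(n,uv,c); return o+d*(z-o[2])/d[2]
def tri(rays):
    A=sum(np.eye(3)-np.outer(d,d) for o,d in rays); b=sum((np.eye(3)-np.outer(d,d))@o for o,d in rays)
    p=np.linalg.solve(A,b); return p,[round(float(np.linalg.norm((np.eye(3)-np.outer(d,d))@(p-o))),1) for o,d in rays]
def proj(n,P,c=None):
    c=c or imaging.calibration(n); T=np.linalg.inv(np.array(c['cam_to_world'])); p=(T[:3,:3]@np.array(P,float).T).T+T[:3,3]
    K=np.array([[c['fx'],0,c['cx']],[0,c['fy'],c['cy']],[0,0,1.]])
    return cv2.projectPoints((p*[1,-1,-1]).reshape(-1,1,3),np.zeros(3),np.zeros(3),K,np.array(c['dist_coeffs'],float))[0][:,0]
E
cat > look.py <<'E'
from h import *
np.set_printoptions(precision=1,suppress=True)
for n in ['scene','side','wrist']:
    grab(n,n+'0'); c=imaging.calibration(n); print(n,np.array(c['cam_to_world'])[:3,3])
    for t in ['lamp','amber','pale_a','rest']:
        print(t,[([int(x) for x in d['extent']],round(d['conf'],2)) for d in imaging.recognise(n,t)])
    for t in ['lamp_tip','lamp_tail','lamp','amber_middle','amber','pale_a','rest_eye','rest','rest_home']:
        print(t,[([int(x) for x in d['xy']],round(d['conf'],2)) for d in imaging.mark_of(n,t)])
print(telemetry.sense())
E
python3 look.py; python3 -c "
import cv2,numpy as np
"
```

```text
scene [ 960.4 -440.7 1027.6]
lamp [([133, 271, 51, 35], 0.98), ([203, 237, 15, 76], 0.88), ([141, 160, 66, 61], 0.86)]
amber [([292, 237, 20, 39], 0.81), ([263, 250, 19, 38], 0.6)]
pale_a [([335, 194, 21, 43], 0.73), ([309, 213, 23, 42], 0.71), ([370, 187, 25, 44], 0.69)]
rest [([377, 150, 42, 45], 0.69)]
lamp_tip [([210, 161], 0.91), ([126, 308], 0.89), ([209, 312], 0.57)]
lamp_tail [([147, 220], 0.82), ([207, 240], 0.74), ([181, 277], 0.74), ([210, 270], 0.18)]
lamp [([209, 270], 0.98), ([176, 198], 0.96), ([159, 287], 0.6)]
amber_middle [([301, 265], 0.98), ([276, 271], 0.82)]
amber [([298, 268], 0.94), ([273, 282], 0.81), ([390, 154], 0.74)]
pale_a [([342, 230], 0.93), ([315, 250], 0.91), ([376, 226], 0.77)]
rest_eye [([413, 174], 0.88)]
rest [([386, 166], 0.57)]
rest_home [([387, 154], 0.65), ([345, 229], 0.43)]
side [-280.2 -656.9  825. ]
lamp [([232, 295, 110, 40], 0.92), ([331, 243, 61, 28], 0.72), ([374, 270, 60, 29], 0.59)]
amber [([333, 166, 19, 58], 0.61), ([317, 155, 16, 58], 0.59)]
pale_a [([272, 139, 12, 54], 0.9), ([258, 130, 11, 56], 0.8), ([296, 150, 15, 56], 0.65)]
[... 748 characters left out ...]
[294, 0, 86, 58], 0.59)]
rest []
lamp_tip []
lamp_tail []
lamp [([4, 375], 0.75), ([195, 390], 0.62)]
amber_middle [([291, 351], 0.73), ([298, 303], 0.69)]
amber [([296, 269], 0.71)]
pale_a [([277, 210], 0.86), ([277, 129], 0.84), ([312, 36], 0.57)]
rest_eye []
rest [([293, 270], 0.68)]
rest_home []
{'clock': 2.1, 'qpos': array([-0. ,  0.4,  1.6, -0. ,  1.2, -0. ]), 'qvel': array([-0., -0.,  0., -0.,  0., -0.]), 'joint_efforts': array([  0. , -60.5, -34.2,  -0. ,   0. ,   0. ]), 'eef_pos': array([625. ,   0. , 231.3]), 'tcp_rot': array([-3.1,  0. ,  1.6]), 'contact_force': array([ 0.3, -0.3,  0.8]), 'wrist_torque': array([-0. ,  0. , -0.1]), 'grasp_force': 0.0, 'opening': 0.9977163941537508}
```

Run:
```python
import cv2
a=cv2.imread('pics/scene0.png');cv2.imwrite('pics/sceneC.png',cv2.resize(a[120:330,100:440],None,fx=2.3,fy=2.3,interpolation=cv2.INTER_CUBIC))
a=cv2.imread('pics/side0.png');cv2.imwrite('pics/sideC.png',cv2.resize(a[110:350,150:460],None,fx=2.5,fy=2.5,interpolation=cv2.INTER_CUBIC))
```

```text
(no output)
```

View pics/sceneC.png

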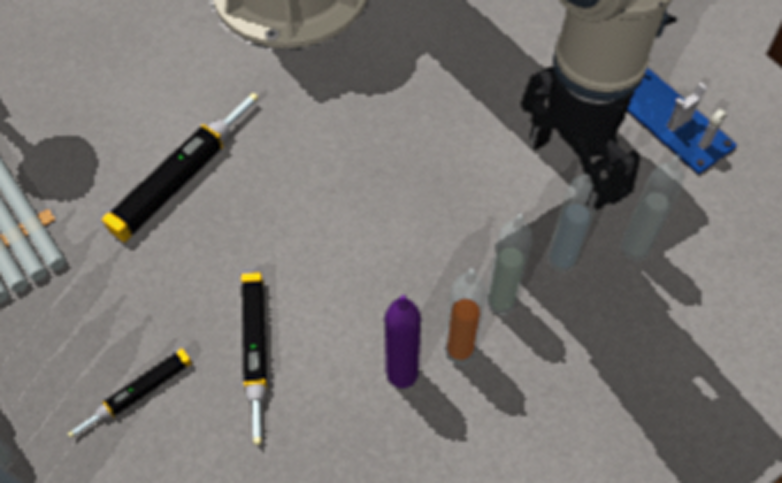

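View pics/sideC.png

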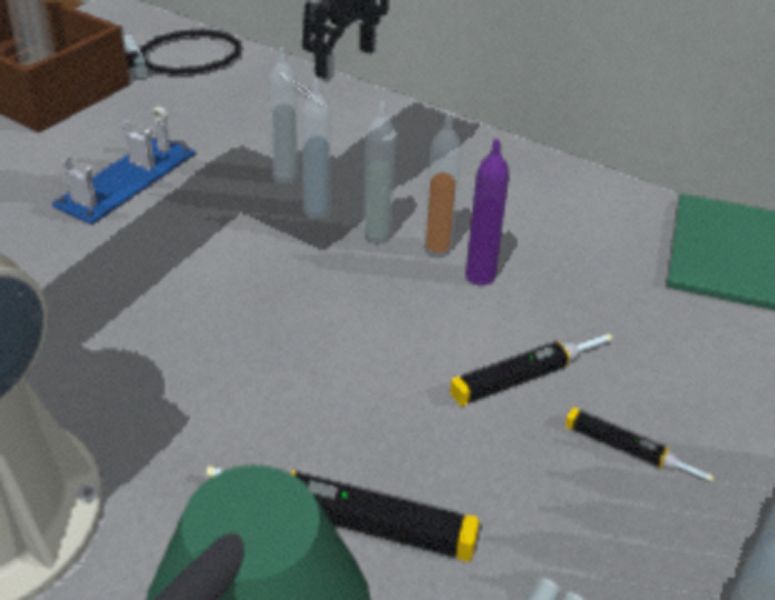

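The scene shows three lamps: a big one near (176,195), a middle one (208,275) and a small one (155,290). The amber is at (301,265) with purple beside it at (275,268), three pale ampoules sit to the right, and the blue rest is at (397,172). In the side view the amber is at (326,195), purple at (344,200), and the rest at (199,175).

```bash
cat > m.py <<'E'
from h import *
np.set_printoptions(precision=1,suppress=True)
S={'big':((210,161),(147,220)),'med':((209,312),(207,240)),'small':((126,308),(181,277))}
for k,(a,b) in S.items():
    a,b=onz('scene',a,13),onz('scene',b,13); print(k,a,b,np.linalg.norm(a-b))
a,b=onz('side',(391,243),13),onz('side',(333,270),13);print('med side',a,b,np.linalg.norm(a-b))
a,b=onz('side',(435,297),13),onz('side',(376,276),13);print('small side',a,b,np.linalg.norm(a-b))
T=lambda s,t: tri([ray('scene',s),ray('side',t)])
print('amid',T((301,265),(323,195)), 'amber foot',onz('scene',(298,268),0),onz('side',(326,210),0))
print('purple',T((276,271),(344,207)))
print('eye',T((413,174),(213,152)),onz('scene',(413,174),72),onz('side',(213,152),72))
print('home',T((387,154),(194,166)),onz('scene',(387,154),59),onz('side',(194,166),59))
print('rest',T((386,166),(199,182)))
for s,t in [((342,230),(275,192)),((315,250),(297,205)),((376,226),(266,180))]: print('pale',onz('scene',s,0),onz('side',t,0))
E
python3 m.py
```

```text
big [ 165.9 -157.4   13. ] [ 258.7 -425.1   13. ] 283.3109658446046
med [ 609.2 -407.8   13. ] [ 419.2 -308.8   13. ] 214.22365504117417
small [ 476.4 -583.4   13. ] [ 479.8 -423.9   13. ] 159.4817948265512
med side [ 611.1 -397.2   13. ] [ 411.3 -315.3   13. ] 215.93558063355397
small side [ 489.8 -574.9   13. ] [ 463.4 -420.8   13. ] 156.3032505632195
amid (array([ 648.4, -134.7,   51.5]), [4.9, 4.9]) amber foot [ 636.3 -136.4    0. ] [ 644.2 -148.2    0. ]
purple (array([ 629.8, -213.4,   56.3]), [6.4, 6.4])
eye (array([603.1, 327.8,  72.5]), [6.9, 6.9]) [606.3 319.6  72. ] [607.3 339.4  72. ]
home (array([496.5, 318.9,  67.3]), [6.2, 6.2]) [496.  317.9  59. ] [507.8 339.5  59. ]
rest (array([504.8, 323.9,  -1.8]), [2.3, 2.3])
pale [611.2  46.4   0. ] [622.5  53.7   0. ]
pale [618.4 -61.8   0. ] [607.6 -53.8   0. ]
pale [658.7 141.1   0. ] [663.1 127.9   0. ]
```

>>> step_arm(
  moves=[
    [[0,0,0],[1,-0.45,-0.5],1],
    [[0,0,0],[1,-0.45,-0.5],1],
    [[0,0,0],[1,-0.45,-0.5],1],
    [[0,0,0],[1,-0.45,-0.5],1],
    [[0,0,0],[1,-0.45,-0.5],1],
    [[0,0,0],[1,-0.45,-0.5],1],
    [[0,0,0],[1,-0.45,-0.5],1],
    [[0,0,0],[1,-0.45,-0.5],1],
  ],
)

```text
clock: 2.9
eef_pos: [535.0, 199.2, 330.6]
tcp_rot: [-3.141, 0.001, 1.57]
contact_force: [0.5, 0.1, -0.7]
opening: 1.001
grasp_force: 0.0
```

```bash
cat > w.py <<'E'
import sys,json
from h import *
np.set_printoptions(precision=1,suppress=True)
def wlook(f,things,z={}):
    s=telemetry.sense(); c=imaging.calibration('wrist'); grab('wrist',f); json.dump({k:np.array(v).tolist() for k,v in c.items()},open(f'pics/{f}.json','w'))
    print(s['clock'],s['eef_pos'],s['tcp_rot'].round(3),'cam',np.array(c['cam_to_world'])[:3,3],c['fx'])
    for t in things:
        print(t,[([round(x) for x in d['xy']],round(d['conf'],2),onz('wrist',d['xy'],things[t],c)) for d in imaging.mark_of('wrist',t)])
E
python3 - <<'E'
from w import *
wlook('rest1',dict(rest_eye=72,rest_home=59,rest=0,pale_a=0))
E
```

```text
2.9 [535.  199.2 330.6] [-3.1  0.   1.6] cam [535.2 284.2 473.8] 321.93346262301884
rest_eye [([341, 55], 0.55, array([604.6, 323.9,  72. ]))]
rest_home [([252, 57], 0.73, array([502.4, 323.2,  59. ]))]
rest [([257, 65], 0.71, array([504.1, 319. ,   0. ]))]
pale_a [([361, 192], 0.92, array([659.7, 140. ,   0. ])), ([333, 250], 0.92, array([622. ,  41.4,   0. ])), ([328, 298], 0.72, array([618.2, -51.6,   0. ]))]
```

View pics/rest1.png

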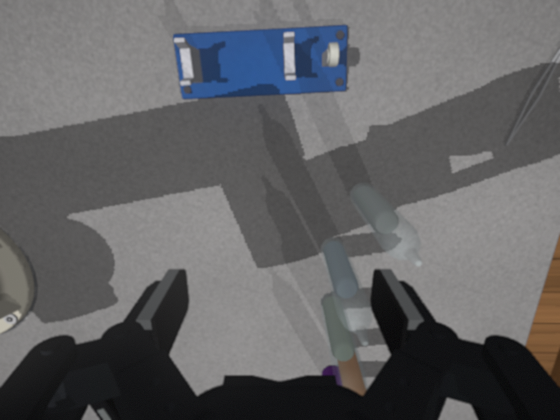

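The rest's base has its corners at about (175,35), (348,26), (350,90) and (182,98). The forks are at (188,62) and (289,55), and the eyelet at (333,55). I'll fit the base for its yaw and centre line.

Run:
```python
from h import *; import json
np.set_printoptions(precision=2,suppress=True)
im=cv2.imread('pics/rest1.png'); c=json.load(open('pics/rest1.json'))
b,g,r_=[im[:,:,i].astype(int) for i in range(3)]
m=((b>r_+50)&(b>80)).astype(np.uint8); m[120:]=0
cn=max(cv2.findContours(m,cv2.RETR_EXTERNAL,cv2.CHAIN_APPROX_NONE)[0],key=cv2.contourArea)[:,0]
P=np.array([onz('wrist',p,10,c) for p in cn.astype(float)])
R=cv2.minAreaRect(P[:,:2].astype(np.float32)); print('wrist base',R)
# edge-line fits, trimmed
(x0,y0),_,_=R
for s in (1,-1):
    q=P[((P[:,1]-y0)*s>25)&(abs(P[:,0]-x0)<95)]
    f=cv2.fitLine(q[:,:2].astype(np.float32),cv2.DIST_HUBER,0,.01,.01).ravel(); print(f, np.degrees(np.arctan(f[1]/f[0])), 'y at x0',f[3]+f[1]/f[0]*(x0-f[2]))
# fork pieces in rectified top view at z=72
xs,ys=np.meshgrid(np.arange(400,640,.5),np.arange(270,380,.5))
for z in (72,):
    uv=proj('wrist',np.c_[xs.ravel(),ys.ravel(),np.full(xs.size,z)],c).astype(np.float32).reshape(*xs.shape,2)
    o=cv2.remap(im,uv[...,0],uv[...,1],cv2.INTER_CUBIC); cv2.imwrite('pics/top72.png',cv2.resize(o[::-1],None,fx=1.6,fy=1.6))
```

```text
wrist base ((511.1064453125, 320.5080261230469), (221.84022521972656, 78.18663787841797), 2.664095878601074)
[  1.     0.05 509.91 359.01] 2.6436303 y at x0 359.06915
[  1.     0.05 507.74 282.54] 2.6275747 y at x0 282.69638
```

View pics/top72.png

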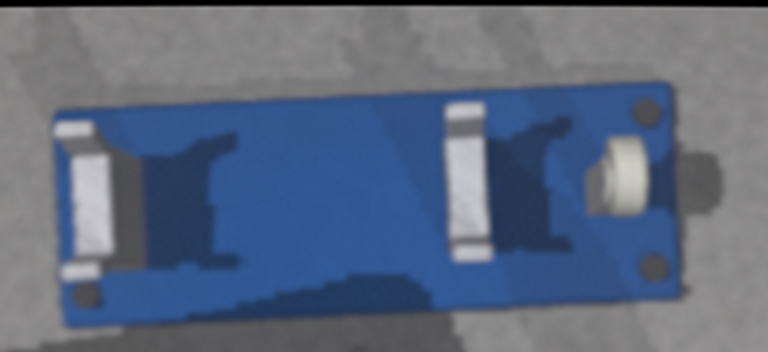

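Rest line: the origin is at about (501.5, 320.5), with yaw 2.65°. The network points and the fork walls agree with that. Next, the lamp.

>>> step_arm(
  moves=[
    [[0,0,1],[-1,0,0],1],
    [[0,0,1],[-1,0,0],1],
    [[0,0,1],[-1,0,0],1],
    [[0,0,1],[-1,0,0],1],
    [[0,0,1],[-1,0,0],1],
    [[0,0,1],[-1,0,0],1],
  ],
)

```text
clock: 3.75
eef_pos: [534.9, -2.4, 331.1]
tcp_rot: [-3.141, 0.0, 0.776]
contact_force: [-0.4, 0.1, 0.3]
opening: 1.0
grasp_force: 0.0
```

>>> step_arm(
  moves=[
    [[0,0,1],[-0.9,0.5,0],1],
    [[0,0,1],[-0.9,0.5,0],1],
    [[0,0,1],[-0.9,0.5,0],1],
    [[0,0,1],[-0.9,0.5,0],1],
    [[0,0,1],[-0.9,0.5,0],1],
    [[0,0,1],[-0.9,0.5,0],1],
    [[0,0,1],[-0.9,0.5,0],1],
    [[0,0,1],[-0.9,0.5,0],1],
  ],
)

```text
clock: 4.55
eef_pos: [478.3, -198.2, 331.1]
tcp_rot: [-3.141, 0.0, 0.001]
contact_force: [0.2, 0.2, 0.3]
opening: 0.994
grasp_force: 0.0
```

Run:
```python
from w import *
wlook('amb1',dict(amber=0,amber_middle=63,lamp=0,lamp_tip=13,lamp_tail=13,pale_a=0))
```

```text
4.55 [ 478.3 -198.2  331.1] [-3.1  0.   0. ] cam [ 563.  -197.8  474.4] 321.93346262301884
amber [([233, 22], 0.92, array([ 648.3, -137.4,    0. ])), ([291, 40], 0.81, array([ 628.8, -213.7,    0. ]))]
amber_middle [([230, 10], 0.67, array([ 649. , -142.4,   63. ]))]
lamp [([345, 298], 0.79, array([ 226.9, -312. ,    0. ])), ([380, 135], 0.78, array([ 504.7, -343. ,    0. ])), ([474, 157], 0.55, array([ 472.8, -485.1,    0. ]))]
lamp_tip [([541, 151], 0.73, array([ 483.7, -568.2,   13. ])), ([438, 51], 0.72, array([ 613.4, -402.9,   13. ])), ([258, 332], 0.7, array([ 167.5, -160.2,   13. ]))]
lamp_tail [([354, 191], 0.93, array([ 424.3, -308.7,   13. ])), ([417, 284], 0.72, array([ 263.8, -425.7,   13. ])), ([435, 159], 0.58, array([ 472.8, -422.4,   13. ]))]
pale_a [([95, 46], 0.82, array([619.6,  45.3,   0. ])), ([171, 41], 0.76, array([627. , -55.1,   0. ])), ([13, 6], 0.45, array([663.8, 138.5,   0. ]))]
```

View pics/amb1.png

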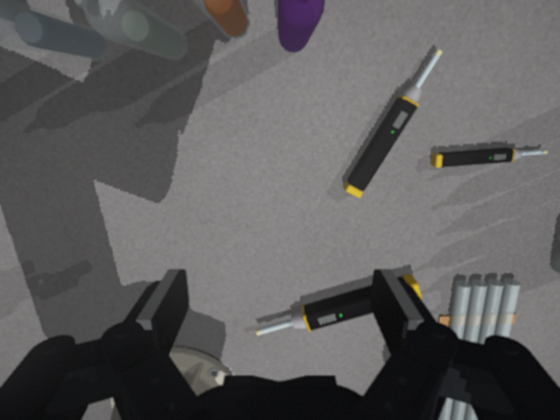

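The amber's foot is at about (236,36) and the purple at (293,45). The middle lamp runs from its tail (354,191) to its tip (440,50), and its 211 mm length matches the one meant.

>>> step_arm(
  moves=[
    [[0,0,0.59],[0.12,0.75,0.65],1],
    [[0,0,0.59],[0.12,0.75,0.65],1],
    [[0,0,0.59],[0.12,0.75,0.65],1],
    [[0,0,0.59],[0.12,0.75,0.65],1],
    [[0,0,0.59],[0.12,0.75,0.65],1],
    [[0,0,0.59],[0.12,0.75,0.65],1],
    [[0,0,0.59],[0.12,0.75,0.65],1],
  ],
)

```text
clock: 5.6
eef_pos: [502.8, -347.5, 202.2]
tcp_rot: [-3.141, -0.001, -0.463]
contact_force: [-0.7, 0.4, 0.4]
opening: 1.002
grasp_force: 0.0
```

Run:
```python
from w import *
wlook('lamp1',dict(lamp=0,lamp_tip=13,lamp_tail=13))
s=telemetry.sense(); c=imaging.calibration('wrist')
y=s['tcp_rot'][2]; p=s['eef_pos']
for t,z in (('lamp_tip',13),('lamp_tail',13),('lamp',0)):
    for d in imaging.mark_of('wrist',t):
        q=onz('wrist',d['xy'],z,c)-p; print(t,round(d['conf'],2),'tool x',q[0]*np.cos(y)+q[1]*np.sin(y),'y',q[0]*np.sin(y)-q[1]*np.cos(y))
```

```text
5.6 [ 502.8 -347.5  202.2] [-3.1 -0.  -0.5] cam [ 578.4 -384.8  345.6] 321.93346262301884
lamp [([275, 176], 0.87, array([ 503.4, -342.6,    0. ])), ([346, 364], 0.82, array([ 225.9, -310.1,    0. ])), ([408, 139], 0.78, array([ 476.4, -485.5,    0. ]))]
lamp_tip [([276, 46], 0.6, array([ 616.5, -400.8,   13. ])), ([497, 92], 0.58, array([ 484.2, -573.3,   13. ]))]
lamp_tail [([356, 175], 0.87, array([ 469.5, -421. ,   13. ])), ([278, 255], 0.73, array([ 421.1, -304.7,   13. ]))]
lamp_tip 0.6 tool x 125.8484892565796 y -2.923632765887511
lamp_tip 0.58 tool x 84.38008813706699 y 210.87407220972446
lamp_tail 0.87 tool x 3.0867748414106977 y 80.8782671344665
lamp_tail 0.73 tool x -92.24121556166882 y -1.6773321749480061
lamp 0.87 tool x -1.587909252516139 y -4.558794330213944
lamp 0.82 tool x -264.4405330361156 y 90.36313111172232
lamp 0.78 tool x 38.13745999517177 y 135.66734231705465
```

View pics/lamp1.png

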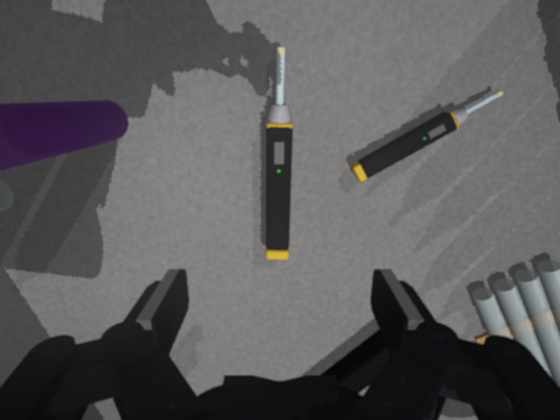

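>>> step_arm(
  moves=[
    [[0,0,0.025],[0,0,0.5],1],
    [[0,0,0.025],[0,0,0.8],1],
    [[0,0,0.025],[0,0,0.95],1],
    [[0,0,0.025],[0,0,0.985],1],
    [[0,0,0.025],[0,0,0.985],1],
    [[0,0,0.025],[0,0,0.985],1],
    [[0,0,0.025],[0,0,0.985],0],
  ],
  squeeze=50,
)

```text
clock: 6.65
eef_pos: [504.2, -349.2, 7.1]
tcp_rot: [3.141, -0.004, -0.483]
contact_force: [-0.0, -0.6, 0.3]
opening: 0.856
grasp_force: 0.0
```

>>> step_arm(
  moves=[
    [[0,0,0],[0,0,0],-1],
    [[0,0,0],[0,0,0],-1],
    [[0,0,0],[0,0,0],-1],
    [[0,0,0],[0,0,0],-1],
    [[0,0,0],[0,0,0],-1],
    [[0,0,0],[0,0,0],-1],
    [[0,0,0],[0,0,0],-1],
    [[0,0,0],[0,0,0],-1],
  ],
)

```text
clock: 7.45
eef_pos: [503.2, -348.5, 5.8]
tcp_rot: [3.141, -0.002, -0.483]
contact_force: [-1.0, 1.4, 10.7]
opening: 0.292
grasp_force: 50.5
```

>>> step_arm(
  moves=[
    [[0,0,0],[0,0,-0.2],-1],
    [[0,0,0],[0,0,-0.4],-1],
    [[0,0,-0.615],[-0.62,-0.51,-0.5],-1],
    [[0,0,-0.615],[-0.62,-0.51,-0.5],-1],
    [[0,0,-0.615],[-0.62,-0.51,-0.5],-1],
    [[0,0,-0.615],[-0.62,-0.51,-0.5],-1],
    [[0,0,-0.615],[-0.62,-0.51,-0.5],-1],
    [[0,0,-0.615],[-0.62,-0.51,-0.5],-1],
  ],
)

```text
clock: 8.25
eef_pos: [441.1, -200.8, 104.8]
tcp_rot: [3.141, -0.002, -0.001]
contact_force: [0.6, 0.2, -3.1]
opening: 0.293
grasp_force: 49.8
```

```bash
cat > rel.py <<'E'
from h import *; import json,sys
np.set_printoptions(precision=1,suppress=True)
s=telemetry.sense(); c=imaging.calibration('wrist'); f=sys.argv[1]; grab('wrist',f)
json.dump({k:np.array(v).tolist() for k,v in c.items()},open(f'pics/{f}.json','w'))
y=s['tcp_rot'][2]; p=s['eef_pos']; print(s['clock'],p,s['tcp_rot'].round(4),s['grasp_force'])
az=p[2]+7.2
for a in sys.argv[2:]:
    t,z=a.split('='); z=az if z=='ax' else float(z)
    for d in imaging.mark_of('wrist',t):
        w=onz('wrist',d['xy'],z,c); q=w-p; print(t,np.round(d['xy']),round(d['conf'],2),'world',w,'tool x %.1f y %.1f'%(q[0]*np.cos(y)+q[1]*np.sin(y),q[0]*np.sin(y)-q[1]*np.cos(y)))
E
python3 rel.py hold1 lamp_tip=ax lamp_tail=ax amber=0 amber_middle=63 pale_a=0
python3 - <<'E'
from h import *
grab('scene','sc1');grab('side','sd1')
for n in ('scene','side'):
  for t in ('amber_middle','amber','lamp_tip'):
    print(n,t,[(np.round(d['xy']),round(d['conf'],2)) for d in imaging.mark_of(n,t)])
a=cv2.imread('pics/hold1.png'); b=cv2.imread('pics/sc1.png')
E
```

```text
8.25 [ 441.1 -200.8  104.8] [ 3.1 -0.  -0. ] 49.789854884147644
lamp_tail [519. 386.] 0.55 world [ 374.  -330.7  112. ] tool x -67.0 y 130.0
scene amber_middle [(array([301., 262.]), 0.92), (array([276., 271.]), 0.74), (array([389., 154.]), 0.19)]
scene amber [(array([275., 280.]), 0.76), (array([298., 271.]), 0.69), (array([263., 243.]), 0.58)]
scene lamp_tip [(array([208., 157.]), 0.94), (array([263., 246.]), 0.92), (array([130., 308.]), 0.78)]
side amber_middle [(array([323., 197.]), 0.89), (array([344., 204.]), 0.65)]
side amber [(array([342., 221.]), 0.78), (array([326., 207.]), 0.67), (array([265., 176.]), 0.59)]
side lamp_tip [(array([434., 301.]), 0.59)]
```

View pics/hold1.png

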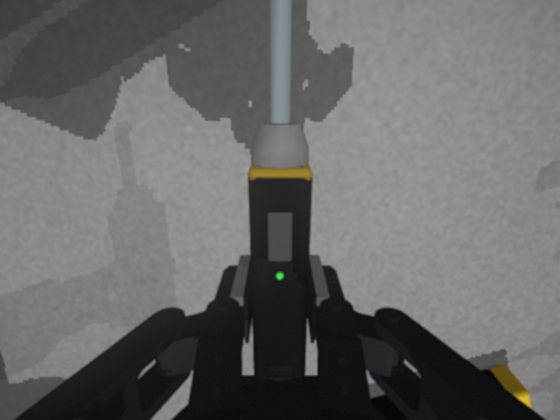

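The lamp is held straight: rod, collar and barrel are all centred near column 280, with the barrel's front edge at row 167. Now I'll refine the amber from its orange blobs.

Run:
```python
from h import *; import json
from scipy.optimize import least_squares
np.set_printoptions(precision=1,suppress=True)
def blob(f,box):
    im=cv2.imread(f'pics/{f}.png').astype(int); m=((im[:,:,2]>im[:,:,0]+45)&(im[:,:,2]>im[:,:,1]+20)).astype(np.uint8)
    k=np.zeros_like(m); x0,y0,x1,y1=box; k[y0:y1,x0:x1]=m[y0:y1,x0:x1]
    n,l,st,ce=cv2.connectedComponentsWithStats(k); i=1+np.argmax(st[1:,4]); return st[i],ce[i]
B={}
for f,b in (('scene0',(285,230,325,290)),('sc1',(285,230,325,290)),('side0',(305,160,340,230)),('sd1',(305,160,340,230)),('amb1',(190,0,255,60))):
    B[f]=blob(f,b); print(f,*B[f])
a=np.linspace(0,2*np.pi,40)
def sil(n,x,y,c):
    P=np.array([[x+16.5*np.cos(t),y+16.5*np.sin(t),z] for z in (8,118) for t in a]); p=proj(n,P,c)
    h=cv2.convexHull(p.astype(np.float32)); M=cv2.moments(h); return np.array([M['m10']/M['m00'],M['m01']/M['m00']]),p
cs={n:imaging.calibration(n) for n in ('scene','side')}
for names in (('scene',),('side',),('scene','side')):
    g=lambda v: np.concatenate([sil(n,*v,cs[n])[0]-B[{'scene':'scene0','side':'side0'}[n]][1] for n in names])
    s=least_squares(g,[645,-138]); print(names,s.x,s.fun)
c=json.load(open('pics/amb1.json')); im=cv2.imread('pics/amb1.png')
for v in ((645,-138),(648,-138),(645,-142)):
    h=cv2.convexHull(sil('wrist',*v,c)[1].astype(np.float32))[:,0]; print(v,'amb1 hull max col',h[:,0].max(),'lowest',h[h[:,1].argmax()])
# purple same way: foot of wrist amb1
# lamp front edge at hold
c=json.load(open('pics/hold1.json'));T=104.8
for uv,z in (((280,167),T+20.2),((281,20),T+7.2),((280,120),T+7.2),((280,180),T+20.2),((279.5,276),T+20.2)): print(uv,onz('wrist',uv,z,c)-[441.1,-200.8,104.8])
```

```text
scene0 [295 250  13  26 264] [301.  262.4]
sc1 [295 250  13  26 268] [301.  262.4]
side0 [321 180  11  31 266] [325.7 194.8]
sd1 [322 179  10  24 175] [326.4 190.1]
amb1 [204   0  29  15 327] [218.2   5.7]
('scene',) [ 649.1 -140.2] [ 0. -0.]
('side',) [ 645. -138.] [-0.8 -1.4]
('scene', 'side') [ 646.2 -142.1] [-1.2 -0.5  0.5 -1.2]
(645, -138) amb1 hull max col 245.46628 lowest [234.2  38.7]
(648, -138) amb1 hull max col 245.38124 lowest [234.1  36. ]
(645, -142) amb1 hull max col 248.59773 lowest [237.3  38.7]
(280, 167) [57.3  0.  20.2]
(281, 20) [110.   -0.4   7.2]
(280, 120) [74.1 -0.   7.2]
(280, 180) [52.1  0.  20.2]
(279.5, 276) [ 8.8  0.3 20.2]
```

>>> step_arm(
  moves=[
    [[0,0,0],[0,-0.15,0.12],-1],
    [[0,0,0],[0,-0.304,0.245],-1],
    [[0,0,0],[0,-0.304,0.245],-1],
    [[0,0,0],[0.05,-0.304,0.245],-1],
    [[0,0,0],[0.1,-0.304,0.245],-1],
    [[0,0,0],[0.15,-0.304,0.245],-1],
    [[0,0,0],[0.15,-0.304,0.245],-1],
    [[0,0,0],[0.15,-0.304,0.245],-1],
  ],
)

```text
clock: 9.75
eef_pos: [470.5, -139.7, 55.5]
tcp_rot: [3.141, -0.0, -0.0]
contact_force: [-0.8, -0.8, -2.0]
opening: 0.296
grasp_force: 49.9
```

Run:
```python
from h import *
s=telemetry.sense();print(s['eef_pos'],s['tcp_rot'],s['contact_force'],s['grasp_force'])
for n in ('scene','side'):
  grab(n,n+'2')
  for t in ('amber_middle','lamp_tip'):
    print(n,t,[(np.round(d['xy'],1),round(d['conf'],2)) for d in imaging.mark_of(n,t)])
  print('exp tip',proj(n,[s['eef_pos']+[123.5,0,7.2],[648,-140,63],[648,-140,8]]))
a=cv2.imread('pics/scene2.png')[215:295,230:330]; b=cv2.imread('pics/side2.png')[150:250,260:385]
a=cv2.resize(a,(750,600//2*1),interpolation=cv2.INTER_CUBIC); a=cv2.resize(cv2.imread('pics/scene2.png')[215:295,230:330],(375,300),interpolation=cv2.INTER_CUBIC); b=cv2.resize(b,(375,300),interpolation=cv2.INTER_CUBIC)
cv2.imwrite('pics/aim2.png',cv2.resize(np.hstack([a,b]),(800,320)))
```

```text
[ 470.45146683 -139.67009078   55.51784267] [ 3.14144062e+00 -4.69750688e-04 -3.36896713e-04] [-0.78676718 -0.81859131 -1.99378149] 49.94159638881683
scene amber_middle [(array([299.6, 261.7]), 0.84), (array([275.9, 271.2]), 0.76)]
scene lamp_tip [(array([127. , 310.4]), 0.92), (array([209.6, 156.1]), 0.84), (array([285.9, 247.8]), 0.57)]
exp tip [[289.24622251 247.77176524]
 [300.7340366  262.75378558]
 [299.56241557 270.73773577]]
side amber_middle [(array([323.8, 195.8]), 0.87), (array([344.2, 207.7]), 0.68), (array([196.4, 165.8]), 0.36)]
side lamp_tip [(array([433.7, 299.6]), 0.58)]
exp tip [[316.80694769 201.44425109]
 [325.82836822 193.55096754]
 [324.69212208 206.69148549]]
```

View pics/aim2.png

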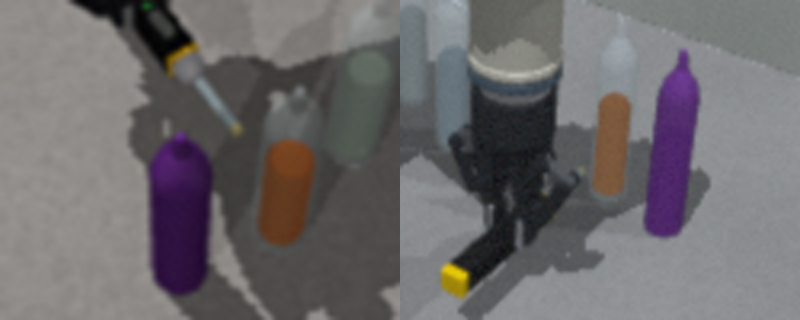

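Tip and amber land within about 1 px of where they were predicted in both views: tip at (289,247) in scene and (316,203) in side. Closing the last 11 mm, then holding.

>>> step_arm(
  moves=[
    [[0,0,0],[0.02,0,0],-1],
    [[0,0,0],[0.04,0,0],-1],
    [[0,0,0],[0.05,0,0],-1],
    [[0,0,0],[0.05,0,0],-1],
    [[0,0,0],[0.05,0,0],-1],
    [[0,0,0],[0.05,0,0],-1],
    [[0,0,0],[0.05,0,0],-1],
    [[0,0,0],[0.05,0,0],-1],
  ],
)

```text
clock: 10.85
eef_pos: [479.9, -139.2, 55.3]
tcp_rot: [-3.142, 0.0, -0.0]
contact_force: [1.8, -0.1, -0.7]
opening: 0.294
grasp_force: 49.9
```

>>> step_arm(
  moves=[
    [[0,0,0],[0,0,0],-1],
    [[0,0,0],[0,0,0],-1],
    [[0,0,0],[0,0,0],-1],
    [[0,0,0],[0,0,0],-1],
    [[0,0,0],[0,0,0],-1],
    [[0,0,0],[0,0,0],-1],
    [[0,0,0],[0,0,0],-1],
    [[0,0,0],[0,0,0],-1],
  ],
)

```text
clock: 11.65
eef_pos: [480.0, -139.3, 55.3]
tcp_rot: [-3.142, -0.0, 0.0]
contact_force: [-0.7, 0.7, -1.5]
opening: 0.29
grasp_force: 49.9
```

>>> step_arm(
  moves=[
    [[0,0,0],[0,0,0],-1],
    [[0,0,0],[0,0,0],-1],
    [[0,0,0],[0,0,0],-1],
    [[0,0,0],[0,0,0],-1],
    [[0,0,0],[0,0,0],-1],
    [[0,0,0],[0,0,0],-1],
    [[0,0,0],[0,0,0],-1],
    [[0,0,0],[0,0,0],-1],
  ],
)

```text
clock: 12.45
eef_pos: [480.0, -139.3, 55.3]
tcp_rot: [-3.142, 0.0, -0.0]
contact_force: [0.5, 0.1, -2.1]
opening: 0.295
grasp_force: 49.9
```

>>> step_arm(
  moves=[
    [[0,0,0],[0,0,0],-1],
    [[0,0,0],[0,0,0],-1],
    [[0,0,0],[0,0,0],-1],
    [[0,0,0],[0,0,0],-1],
    [[0,0,0],[0,0,0],-1],
    [[0,0,0],[0,0,0],-1],
    [[0,0,0],[0,0,0],-1],
    [[0,0,0],[0,0,0],-1],
  ],
)

```text
clock: 13.25
eef_pos: [480.0, -139.3, 55.3]
tcp_rot: [3.142, -0.0, -0.0]
contact_force: [0.4, -1.1, -2.1]
opening: 0.292
grasp_force: 49.9
```

Run:
```python
from h import *
s=telemetry.sense();print(s['clock'],s['eef_pos'],s['tcp_rot'])
for n in ('scene','side'):
  grab(n,n+'3'); print(n,'exp tip',proj(n,[s['eef_pos']+[123.5,0,7.2],[648,-140,63]]))
  im=cv2.imread(f'pics/{n}3.png').astype(int); m=((im[:,:,2]>im[:,:,0]+45)&(im[:,:,2]>im[:,:,1]+20)).astype(np.uint8)
  x0,y0,x1,y1=dict(scene=(293,245,325,290),side=(319,170,340,230))[n]; k=0*m; k[y0:y1,x0:x1]=m[y0:y1,x0:x1]; M=cv2.moments(k,True); print('orange',M['m10']/M['m00'],M['m01']/M['m00'])
a=cv2.resize(cv2.imread('pics/scene3.png')[235:285,265:315],(400,400),interpolation=cv2.INTER_CUBIC); b=cv2.resize(cv2.imread('pics/side3.png')[170:220,295:345],(400,400),interpolation=cv2.INTER_CUBIC)
cv2.imwrite('pics/aim3.png',np.hstack([a,b]))
```

```text
13.25 [ 480.00984114 -139.28542065   55.27871123] [ 3.14156577e+00 -2.91315323e-05 -1.96305338e-05]
scene exp tip [[291.36782695 250.33672664]
 [300.7340366  262.75378558]]
orange 301.0186567164179 262.40671641791045
side exp tip [[318.3162863  200.0400033 ]
 [325.82836822 193.55096754]]
orange 325.660447761194 194.69776119402985
```

View pics/aim3.png

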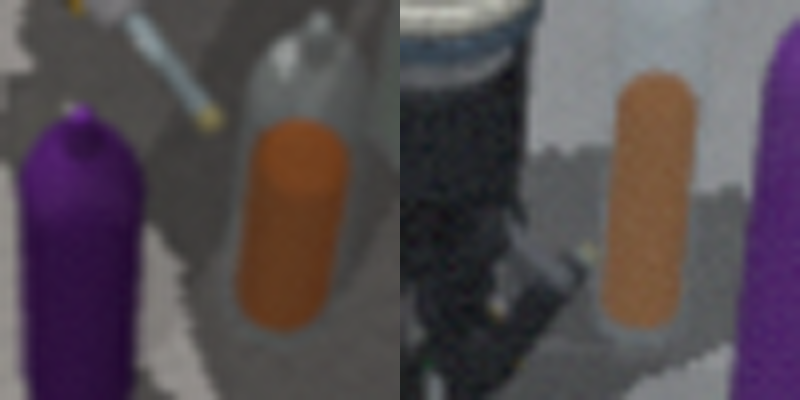

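Tip at (291.5,250) in scene and (318.4,201) in side, straight before the amber. It held for over 2.4 s, at 44 mm from the crystal axis with less than 1 mm of sideways error. Now I'll retreat and carry the lamp to the rest.

>>> step_arm(
  moves=[
    [[0,0,0],[-0.2,0,0],-1],
    [[0,0,0],[-0.4,0,0],-1],
    [[0,0,0],[-0.4,0,-0.25],-1],
    [[0,0,0],[-0.4,0,-0.5],-1],
    [[0,0,0],[-0.4,-0.2,-0.7],-1],
    [[0,0,0],[-0.4,-0.4,-0.725],-1],
    [[0,0,0],[-0.4,-0.6,-0.725],-1],
    [[0,0,0],[-0.4,-0.8,-0.725],-1],
  ],
)

```text
clock: 14.15
eef_pos: [400.1, 22.2, 201.2]
tcp_rot: [-3.141, -0.002, -0.001]
contact_force: [1.2, 0.2, -1.4]
opening: 0.298
grasp_force: 50.2
```

>>> step_arm(
  moves=[
    [[0,0,0],[0,-0.2,0],-1],
    [[0,0,0],[0,-0.4,0],-1],
    [[0,0,0],[0,-0.6,0],-1],
    [[0,0,0],[0,-0.8,0],-1],
    [[0,0,0],[0,-1,0],-1],
    [[0,0,0],[0,-1,0],-1],
  ],
)

```text
clock: 14.75
eef_pos: [400.3, 224.8, 200.6]
tcp_rot: [-3.14, -0.001, 0.003]
contact_force: [0.0, -0.2, -1.1]
opening: 0.294
grasp_force: 50.2
```

>>> step_arm(
  moves=[
    [[0,0,0],[0,-0.2,0],-1],
    [[0,0,0],[0,-0.4,0],-1],
    [[0,0,0],[0,-0.5,0],-1],
    [[0,0,-0.059],[0.1,-0.5,0],-1],
    [[0,0,-0.059],[0.2,-0.5,0],-1],
    [[0,0,-0.059],[0.3,-0.5,0],-1],
    [[0,0,-0.059],[0.46,-0.5,0],-1],
    [[0,0,-0.059],[0.46,-0.5,0],-1],
  ],
)

```text
clock: 15.55
eef_pos: [495.2, 320.3, 200.3]
tcp_rot: [-3.141, -0.002, 0.045]
contact_force: [0.4, -0.3, -2.1]
opening: 0.29
grasp_force: 50.3
```

```bash
python3 -c "from h import *; s=telemetry.sense(); print(s['clock'],s['eef_pos'],s['tcp_rot'])"
```

```text
15.55 [495.2454548  320.31707835 200.294494  ] [-3.14128482e+00 -2.15049669e-03  4.50849231e-02]
```

>>> step_arm(
  moves=[
    [[0,0,0],[0,0,0],-1],
    [[0,0,0],[0,0,0],-1],
    [[0,0,0],[0,0,0],-1],
  ],
)

```text
clock: 15.85
eef_pos: [491.1, 320.5, 200.2]
tcp_rot: [3.141, 0.001, 0.047]
contact_force: [-0.6, 0.7, -0.5]
opening: 0.286
grasp_force: 50.3
```

```bash
python3 rel.py rest2 rest_eye=72 rest_home=59
cat > fit.py <<'E'
from h import *; import json,sys
np.set_printoptions(precision=2,suppress=True)
f=sys.argv[1]; s=telemetry.sense(); p=s['eef_pos']; yw=s['tcp_rot'][2]
im=cv2.imread(f'pics/{f}.png'); c=json.load(open(f'pics/{f}.json'))
b,g,rr=[im[:,:,i].astype(int) for i in range(3)]
m=((b>rr+50)&(b>80)).astype(np.uint8)
print('blue cols by row'); 
R=np.array([[np.cos(yw),np.sin(yw)],[np.sin(yw),-np.cos(yw)]])
L=[];Rr=[]
for v in range(5,420,4):
    q=np.where(m[v])[0]
    if len(q)>8: L.append((q.min()-.5,v));Rr.append((q.max()+.5,v))
for nm,E in (('L',L),('R',Rr)):
    W=np.array([R@(onz('wrist',e,10,c)-p)[:2] for e in E]); 
    k=np.abs(W[:,1]-np.median(W[:,1]))<6; k[:]=k
    a=np.polyfit(W[k,0],W[k,1],1); res=W[k,1]-np.polyval(a,W[k,0]); k2=abs(res)<1.2; a=np.polyfit(W[k][k2,0],W[k][k2,1],1)
    print(nm,k.sum(),k2.sum(),'xrange',W[k,0].min(),W[k,0].max(),'slope deg',np.degrees(np.arctan(a[0])),'y at 0',a[1],'y at 80',np.polyval(a,80))
# rod / barrel centres by gradient around column 280
G=cv2.GaussianBlur(cv2.cvtColor(im,cv2.COLOR_BGR2GRAY),(3,3),0).astype(int)
for v in (10,30,50,70,90,110,200,215,230): print(v,G[v,244:320:4])
E
python3 fit.py rest2
```

```text
15.85 [491.1 320.5 200.2] [3.1 0.  0. ] 50.32591760158539
rest_eye [284.  59.] 0.89 world [600.2 322.4  72. ] tool x 109.1 y 3.2
blue cols by row
L 34 34 xrange -4.7887738959648605 129.18277243789277 slope deg 0.3158026666098859 y at 0 -38.24144563277607 y at 80 -37.80049746193314
R 34 32 xrange -4.840676053729619 129.14101907565072 slope deg 0.11053010191726859 y at 0 39.44606682719062 y at 80 39.600396154716954
10 [ 97  98  99 100  97  97 100 128 146 158 156 145 106  99  98  96  96  94
  95]
30 [ 99 101  95  97  97  94 100 130 149 160 157 145 102 103 100 100  97 100
  97]
50 [ 62  63  62  63  65  64  68 131 152 161 157 144  71  64  64  59  61  60
  62]
70 [ 67  67  67  67  66  82 121 133 155 161 157 143 129 109  87  85  86  85
  85]
90 [ 91  91  88  63  65  67  70 134 157 162 156 141  88  68  62  87  87  86
  86]
110 [100 101 100  94  64  64  66 135 157 162 156 138  63  61  63  63  64  65
  66]
200 [108  83  42  43  41  40  39  38  37  36  35  34  33  32  33  33  32  57
  75]
215 [124  86  41  41  39  38  71  86  87  86  86  86  58  31  31  31  30  58
  82]
230 [127  88  39  39  38  36  66  86  86  85  84  85  51  29  29  29  30  59
  90]
```

>>> step_arm(
  moves=[
    [[0,0,0.004],[-0.152,0.004,0],-1],
    [[0,0,0.004],[-0.152,0.004,0.2],-1],
    [[0,0,0.004],[-0.152,0.004,0.4],-1],
    [[0,0,0.004],[-0.152,0.004,0.55],-1],
    [[0,0,0.004],[-0.152,0.004,0.6],-1],
    [[0,0,0.004],[-0.152,0.004,0.6],-1],
    [[0,0,0.004],[-0.152,0.004,0.6],-1],
  ],
)

```text
clock: 16.7
eef_pos: [462.4, 319.1, 81.5]
tcp_rot: [-3.141, -0.001, 0.043]
contact_force: [0.5, -0.7, -1.5]
opening: 0.29
grasp_force: 50.3
```

>>> step_arm(
  moves=[
    [[0,0,0],[0,0,0.04],-1],
    [[0,0,0],[0,0,0.07],-1],
    [[0,0,0],[0,0,0.07],-1],
    [[0,0,0],[0,0,0.07],-1],
  ],
)

```text
clock: 17.1
eef_pos: [461.7, 318.5, 66.4]
tcp_rot: [3.142, 0.0, 0.043]
contact_force: [-0.1, 1.0, -2.0]
opening: 0.292
grasp_force: 50.3
```

Run:
```python
from h import *
s=telemetry.sense(); p=s['eef_pos']; y=s['tcp_rot'][2]; print(s['clock'],p,s['tcp_rot'],s['contact_force'],s['wrist_torque'])
d=np.array([np.cos(y),np.sin(y),0]); P=[p+d*123.5+[0,0,7.2], p-d*91.5+[0,0,7.2]]
for n in ('scene','side'):
  grab(n,n+'4'); print(n,'exp tip,tail',proj(n,P).round(1).tolist())
  for t in ('rest_eye','lamp_tip','lamp_tail'): print(t,[(np.round(d['xy'],1),round(d['conf'],2)) for d in imaging.mark_of(n,t)])
a=cv2.resize(cv2.imread('pics/scene4.png')[145:205,365:425],(400,400),interpolation=cv2.INTER_CUBIC); b=cv2.resize(cv2.imread('pics/side4.png')[135:205,165:235],(400,400),interpolation=cv2.INTER_CUBIC)
cv2.imwrite('pics/ins4.png',np.hstack([a,b]))
```

```text
17.1 [461.67538327 318.5186152   66.36160194] [3.14158208e+00 3.99331792e-05 4.31859487e-02] [-0.11833958  0.95791549 -2.03408869] [0.02153279 0.00017069 0.03752545]
scene exp tip,tail [[409.3, 168.5], [361.5, 127.4]]
rest_eye [(array([414.2, 173.9]), 0.64), (array([389.8, 156. ]), 0.47)]
lamp_tip [(array([208.9, 160. ]), 0.92), (array([129.3, 310.3]), 0.9), (array([406.3, 170.6]), 0.83)]
lamp_tail [(array([146.5, 219. ]), 0.81), (array([300.2, 271.6]), 0.7), (array([365.8, 129.9]), 0.65)]
side exp tip,tail [[211.7, 155.3], [168.3, 181.9]]
rest_eye [(array([214.4, 154.2]), 0.73), (array([168.8, 184.6]), 0.62)]
lamp_tip [(array([433.6, 298.7]), 0.89), (array([211.5, 159.6]), 0.85), (array([276.3, 189.8]), 0.36)]
lamp_tail [(array([336.3, 324.3]), 0.9), (array([373.9, 279.9]), 0.84)]
```

>>> step_arm(
  moves=[
    [[0,0,0],[0.02,0,0],-1],
    [[0,0,0],[0.04,0,0],-1],
    [[0,0,0],[0.06,0,0],-1],
    [[0,0,0],[0.06,0,0],-1],
    [[0,0,0],[0.06,0,0],-1],
  ],
)

```text
clock: 18.0
eef_pos: [473.8, 319.0, 66.2]
tcp_rot: [3.142, 0.0, 0.043]
contact_force: [0.4, 0.6, -2.0]
opening: 0.293
grasp_force: 50.3
```

>>> step_arm(
  moves=[
    [[0,0,0],[0.02,0,0],-1],
    [[0,0,0],[0.04,0,0],-1],
    [[0,0,0],[0.04,0,0],-1],
    [[0,0,0],[0.04,0,0],-1],
  ],
)

```text
clock: 18.4
eef_pos: [481.7, 319.4, 66.2]
tcp_rot: [3.142, 0.0, 0.043]
contact_force: [0.2, 0.0, -1.4]
opening: 0.295
grasp_force: 50.3
```

Run:
```python
from h import *
s=telemetry.sense(); p=s['eef_pos']; print(s['clock'],p,s['tcp_rot'],s['contact_force'],s['wrist_torque'])
for n in ('scene','side'): grab(n,n+'5')
a=cv2.resize(cv2.imread('pics/scene5.png')[145:205,365:425],(400,400),interpolation=cv2.INTER_CUBIC); b=cv2.resize(cv2.imread('pics/side5.png')[135:205,165:235],(400,400),interpolation=cv2.INTER_CUBIC)
cv2.imwrite('pics/ins5.png',np.hstack([a,b]))
```

```text
18.4 [481.7428276  319.36316777  66.24412313] [3.14159118e+00 4.91781474e-05 4.30392579e-02] [ 0.22420377  0.03584275 -1.35500078] [ 0.03820507 -0.00085578  0.02195706]
```

No contact force, so the rod has entered cleanly. Going on to home.

>>> step_arm(
  moves=[
    [[0,0,0],[0.02,0,0],-1],
    [[0,0,0],[0.04,0,0],-1],
    [[0,0,0],[0.06,0,0],-1],
    [[0,0,0],[0.08,0,0],-1],
    [[0,0,0],[0.1,0,0],-1],
    [[0,0,0],[0.105,0,0],-1],
    [[0,0,0],[0.105,0,0],-1],
    [[0,0,0],[0.105,0,0],-1],
  ],
)

```text
clock: 19.3
eef_pos: [502.5, 320.2, 66.2]
tcp_rot: [3.141, 0.0, 0.043]
contact_force: [-0.7, 0.4, -2.0]
opening: 0.292
grasp_force: 50.3
```

Run:
```python
from h import *
s=telemetry.sense(); p=s['eef_pos']; print(s['clock'],p,s['tcp_rot'],s['contact_force'],s['wrist_torque'])
for n in ('scene','side'):
  grab(n,n+'6')
  for t in ('rest_eye','lamp_tip','lamp_tail'): print(n,t,[(np.round(d['xy'],1),round(d['conf'],2)) for d in imaging.mark_of(n,t)])
a=cv2.resize(cv2.imread('pics/scene6.png')[145:205,365:425],(400,400),interpolation=cv2.INTER_CUBIC); b=cv2.resize(cv2.imread('pics/side6.png')[135:205,165:235],(400,400),interpolation=cv2.INTER_CUBIC)
cv2.imwrite('pics/ins6.png',np.hstack([a,b]))
```

```text
19.3 [502.47132557 320.2194909   66.21962242] [3.14149163e+00 2.50791062e-04 4.31462046e-02] [-0.65815091  0.4499083  -2.04755819] [-4.38918769e-02  3.16604829e-05  1.46588726e-03]
scene rest_eye [(array([411.4, 173.5]), 0.81)]
scene lamp_tip [(array([417.5, 176.5]), 0.93), (array([129.8, 310.3]), 0.83), (array([206.9, 159.2]), 0.63)]
scene lamp_tail [(array([180.7, 273.2]), 0.9), (array([371.1, 135.2]), 0.76), (array([146.2, 219.4]), 0.65)]
side rest_eye [(array([216.3, 152.7]), 0.64)]
side lamp_tip [(array([436.2, 300.4]), 0.87), (array([217.8, 154.1]), 0.68)]
side lamp_tail [(array([338. , 325.4]), 0.81), (array([177.1, 179.1]), 0.62), (array([375.9, 276.9]), 0.57)]
```

View pics/ins6.png

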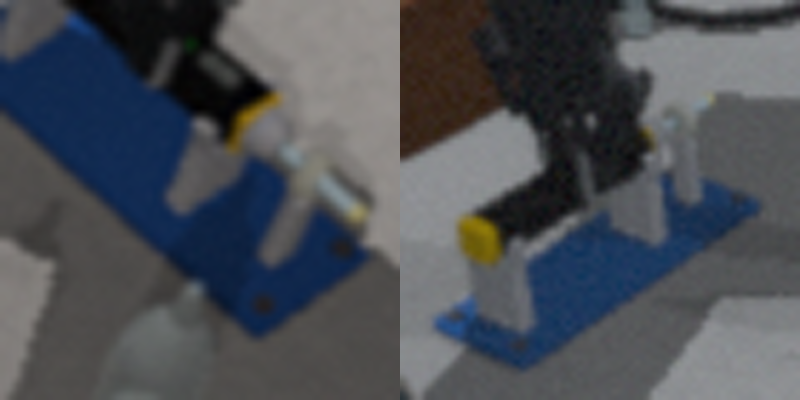

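The rod is through the eyelet in both views, with its end at crop (360,213) in scene and (708,99) in side, and the barrel lies in both forks. Now to lower and release.

>>> step_arm(
  moves=[
    [[0,0,0],[0,0,0.003],-1],
    [[0,0,0],[0,0,0.006],-1],
    [[0,0,0],[0,0,0.008],-1],
    [[0,0,0],[0,0,0.008],-1],
    [[0,0,0],[0,0,0.008],-1],
  ],
)

```text
clock: 20.2
eef_pos: [502.6, 320.3, 64.8]
tcp_rot: [3.142, 0.0, 0.043]
contact_force: [-1.0, 0.8, 2.2]
opening: 0.292
grasp_force: 50.8
```

>>> step_arm(
  moves=[
    [[0,0,0],[0,0,0],-0.2],
    [[0,0,0],[0,0,0],0],
    [[0,0,0],[0,0,0],0.3],
    [[0,0,0],[0,0,0],0.5],
    [[0,0,0],[0,0,0],0.5],
    [[0,0,0],[0,0,0],0.5],
    [[0,0,0],[0,0,0],0.5],
    [[0,0,0],[0,0,0],0.5],
  ],
)

```text
clock: 21.0
eef_pos: [502.6, 320.3, 64.7]
tcp_rot: [-3.142, 0.0, 0.043]
contact_force: [-0.3, -0.2, 0.0]
opening: 0.75
grasp_force: 0.0
```

>>> step_arm(
  moves=[
    [[0,0,0],[0,0,-0.08],0.5],
    [[0,0,0],[0,0,-0.2],0.5],
    [[0,0,0],[0,0,-0.4],0.5],
    [[0,0,0],[0,0,-0.6],0.5],
    [[0,0,0],[0,0,-0.8],0.5],
    [[0,0,0],[0,0,-0.8],0.5],
    [[0,0,0],[0,0,-0.8],0.5],
  ],
)

```text
clock: 21.7
eef_pos: [503.0, 320.5, 225.7]
tcp_rot: [-3.14, -0.002, 0.043]
contact_force: [-0.9, -1.0, -0.6]
opening: 0.751
grasp_force: 0.0
```

```bash
python3 rel.py end lamp_tip=72 lamp_tail=72 rest_eye=72 pale_a=0
python3 - <<'E'
from h import *
o=np.array([501.3,320.0]);a=np.radians(2.5);d=np.array([np.cos(a),np.sin(a)])
for n in ('scene','side'):
  grab(n,n+'7'); print(n,'exp tip,tail',proj(n,[[*(o+d*125),72],[*(o-d*90),72]]).round(1).tolist())
  for t in ('rest_eye','lamp_tip','lamp_tail','amber','pale_a'): print(n,t,[(np.round(d['xy'],1),round(d['conf'],2)) for d in imaging.mark_of(n,t)])
E
python3 fit.py end
```

```text
21.7 [503.  320.5 225.7] [-3.1 -0.   0. ] 0.0
lamp_tip [280.  42.] 0.6 world [627.  325.7  72. ] tool x 124.1 y 0.2
lamp_tail [468.  21.] 0.71 world [647.9 174.8  72. ] tool x 138.4 y 151.9
lamp_tail [280. 272.] 0.66 world [410.2 316.8  72. ] tool x -92.9 y -0.2
rest_eye [282.  83.] 0.81 world [595.8 323.   72. ] tool x 92.8 y 1.6
pale_a [552.  70.] 0.95 world [620.7  41.4   0. ] tool x 105.5 y 284.0
pale_a [468.  21.] 0.72 world [663.1 138.7   0. ] tool x 152.0 y 188.6
scene exp tip,tail [[419.0, 177.5], [370.0, 135.2]]
scene rest_eye [(array([413.7, 176.8]), 0.77)]
scene lamp_tip [(array([419.4, 176.8]), 0.82), (array([208.2, 161.7]), 0.58), (array([377.4, 226.1]), 0.24)]
scene lamp_tail [(array([145.9, 219.3]), 0.65), (array([370.5, 132.4]), 0.64), (array([181.6, 273.6]), 0.64)]
scene amber [(array([272.3, 281.9]), 0.7)]
scene pale_a [(array([316.3, 250. ]), 0.96), (array([344.3, 232.3]), 0.88), (array([377.2, 223. ]), 0.7), (array([417.4, 178.2]), 0.18)]
side exp tip,tail [[219.1, 151.1], [177.4, 176.8]]
side rest_eye [(array([212.2, 151.9]), 0.82), (array([277.6, 190.7]), 0.42)]
[... 707 characters left out ...]
 86 87 84 87 88 85 89 88 89 85 85 88 88]
30 [ 91  90  95  95  91  96 107 104  90  89  89  89  91  91  88  89  86  87
  89]
50 [139 148 141 141 141 133  90  93 112 149 134  90  92  92  93  90  92  89
  89]
70 [ 86  83  82  82  87  86  86  68 122 148 124  85  86  86  69  58  73  81
  67]
90 [ 86  89  88  86  84  78 118 134 169 199 162 125  99  82  81  80  80  80
  77]
110 [ 86  90  93  80  65  66  68 126 161 180 178 154  65  58  77  82  82  82
  75]
200 [132  87  89  90  88  85  34  33  32  31  31  30  31  56  56  56  56  57
  92]
215 [134  88  89  88  62  57  34  33  32  31  31  30  32  56  55  55  55  60
  95]
230 [128  95  90  89  89  67  35  34  34  33  31  31  39  67  56  56  56  61
  93]
```

```bash
python3 -c "from rig import r; print(r.sign_off())"
```

```text
the job is handed in; nothing more can be done
None
```

The lamp was held on the middle of the amber crystal for over 2 s and now lies in its rest with the rod through the eyelet. The cameras showed no ampoule moved, and the job is handed in; it returned no verdict.

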